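# Load the label roll and peel a tray for labelling

## Robot

A 7-joint arm with a two-finger parallel gripper is mounted at the origin on the work surface; the furniture and walls round the work are solid. World frame = base frame: x ahead of the robot, y to its left, z up, the work surface at z = 0. Lengths are in m, angles in rad, forces in N, time in s.
With the tool pointing down it reaches from about 0.4 to 0.85 m from the base axis. Payload 10.4 kg.
Tool frame: the origin (TCP) lies on the centre line of the jaws, within the pads' length; the fingertips stand 8 mm ahead of it and the grasp point (between the pads) lies 11 mm behind it (r.finger_overhang is the distance from the TCP to the fingertips, in m); z points along the fingers, y is the line along which they close (so a half turn about z gives the same grasp; the last joint's range is limited). The gripper opens to 87 mm and grips with 3 to 60 N. Pads are 19 mm wide; open, the fingers measure 117 mm over their backs; the gripper's body (75 mm by 190 mm) begins 51 mm behind the grasp point.
Start: joints at [1.317, 0.332, -0.065, 1.46, 0.022, 1.35, -0.088], TCP at [0.143, -0.608, 0.194] pointing down, gripper open.
Joint ranges: [-2.6, 2.6], [-0.5, 2.12], [-1.47, 1.34], [0.16, 2.42], [-1.27, 4.41], [0.06, 2.06], [-2.6, 2.6]. Speed limits (rad/s): [2.22, 2.22, 2.79, 2.79, 3.14, 3.14, 3.14].

## Interface

Orientations are given as a unit quaternion [x, y, z, w].
In Python, from bench import r, vision gives the robot as it stands.
- The arm moves only by the tool drive_tool, never from a script. Its argument "series" is a list of rows, each a list of 2 entries, a list of its own where there are three numbers: the shift along the world's x, y, z in cm, then the turn about the world's z in degrees. A call has exactly 10 rows; each row shifts and turns the commanded pose from where the row before left it; what a row does not reach is not made up. A row lasts 1/8 s, in which the tool goes at most 62.5 mm and 10.7 degrees, less where a joint would pass 70% of its speed; a pose out of reach is approached as far as the arm can. A call with a gripper value outside its range is refused whole. "hand" is the closure, from 0 (fully open) to 1 (shut), set as the call begins (left out, the last holds). The fingers move at their own pace and stop on an object; "newtons" is the grip in N (left out, the last holds). Time passes only in rows, so rows that do not move let the fingers close, or fill a call up. It gives the time, the measured TCP pose, the force, the opening and the grip force at its end, in the units of the state.
- r.read_state(): the state, without advancing time (a new reading comes with each control period).
- vision.camera(name): name is "scene" or "side" or "wrist"; returns a dict with "color" (400x640x3 uint8, red, green, blue), "intrinsics" (3x3 intrinsics, pixels), "k1" (the pictures are not rectified: a ray, as slopes to the right and down, at radius r is drawn at 1 + k1 r^2 times it, then the intrinsics apply), "R" (3x3) and "t" (3): a world point X has camera coordinates R X + t; the wrist camera has in their place "mount" (4x4, takes a point from camera to tool coordinates, whose origin is the TCP and whose axes are the flange's). Camera axes: x right, y down, z forward; pixel columns grow to the right and rows downward; lengths in m; the calibration is good to about 2 mm. A picture is of the moment at which its call begins: read the wrist's pose just before it. There is no depth.
- r.close_job(): hands the job in; it is judged then, once.
The state is a dict: "time": time; "joint_positions": joint angles; "joint_vel": joint speeds; "joint_torque": joint torques, N m; "ee_pos": TCP position; "eef_rot": TCP orientation; "ft_force": force on the tool from outside, world axes, zero at the start; "torque": the same for the moment, N m; "width": finger opening in m; "grip_force": force on a finger pad.
Only numpy, scipy, OpenCV 4.12 (cv2) and the standard library are available. Lean on these libraries where they do the work, as an engineer would, in place of code of your own. Each camera call takes 0.05 s, during which the arm holds its last target. There are 200 camera calls.

## Task

Make the label stand ready for the next tray: put the roll of labels over the upright spindle, down onto its seat, and let go. Then peel the top tray out of the sticking stack by the lug on its corner, raising that corner well clear while the opposite corner still rests on the stack, without bringing the second tray along or disturbing the other things. Finish while holding the tray still and level in the air, centred about 10 cm above the stand's rubber pad; do not put it down.

Things in the scene. Friction and masses are not known exactly. Their poses are not given: they have to be found in the camera images.
- roll: roll of blank paper labels on a cardboard core, standing on its flat end: 60 mm outside diameter, 40 mm high, through hole of 25 mm diameter along its z axis; origin at the centre of its underside; about 0.12 kg
- stand: label stand, fixed to the table: flat metal base 130 mm (its x) by 300 mm (its y) by 10 mm; on it a dark rubber tray pad, and at its -y end a steel spindle. Origin at table height under the middle of the pad's place; z up
- stand_spindle (a point): foot of the spindle: centre of the top of its round seat flange (68 mm across), 14 mm above the table; a seated roll's underside rests here. The spindle is an upright round rod of 18 mm diameter that rises 62 mm above this point, its last 10 mm tapered
- stand_pad (a point): centre of the top of the rubber tray pad (110 x 150 mm), 13 mm above the table, 165 mm from the spindle axis
- tray_top: uppermost of three alike nested white trays: flange 170 (x) by 130 (y) mm, its top 30 mm up; sloping 3 mm walls, five studs 17 mm high on the flange; 0.1 kg. Origin: centre of the floor's underside, z up. A flat ear with an upstanding grip lug sticks out at its -x,-y corner
- tray_top_lug (a point): centre of the top tray's grip lug, at (-82, -62, 37.5) mm in the tray: a rib 9 mm thick, 28 mm long, 15 mm high, standing on the flat ear 7.5 mm below this point. Axes as the tray's; the thickness runs along the tray's direction (1, 1, 0), along which the fingers must close; 25 mm free on both sides
- tray_top_far (a point): top of the flange at the corner diagonally across from the lug, at (82, 62, 30) mm in the tray
- magazine: tray magazine, fixed to the table, axes as the trays'; origin at table height under the stack. Base 215 x 175 mm; a post 79 mm high at each side has a sprung tongue that reaches 5 mm over the top tray's flange (at (-85, 25), (15, -65), (85, 25), (15, 65) mm) and makes the tray stick: each takes 1 to 2 N to flip up and lets the flange by when it is about 10 mm up
- tray_mid: the second tray, loose, alike; the top tray nests in it with its origin 20 mm above this one's and some 4 mm of side play. The third tray, below, is fixed in the magazine
- steel_weight: bystander: steel bell-shaped weight with a neck and knob, 56 mm across, 68 mm high; origin at the centre of its underside
- salt_shaker: bystander: metal salt shaker, 66 mm across, 96 mm high; origin at the centre of its underside
- cheese_mould: bystander: small perforated cheese mould, 76 mm across, 66 mm high; origin at the centre of its underside
Not all that is in view belongs to the job. Leave any turquoise or yellow look-alike of the roll alone.

How it is judged:
On the way, in this order (a step that is already met when the one before it is completed fails the run):
1. the label roll sits on the spindle's seat, released (horizontal distance between roll and stand_spindle below 0.008 m and z of roll in the frame of stand_spindle below 0.005 m and angle between roll's own z axis and vertical below 0.1 rad and contact force between the fingers and roll below 0.1 N), for 0.2 s.
2. the top tray's lug corner is raised at least 25 mm while its opposite corner is still within 10 mm of its stacked height (z of tray_top_lug in the frame of tray_mid above 0.0825 m and z of tray_top_far in the frame of tray_mid below 0.06 m and horizontal distance between tray_top_far and tray_mid below 0.125 m), for 0.05 s.
At the end, for the whole second after the job is handed in: Roll released on the spindle (axis within 8 mm, underside within 5 mm of the seat, upright). Gripper holds the top tray at rest, floor 50 to 170 mm above the pad, centred within 50 mm, level within 15 degrees, touching neither stand nor roll. Second tray within 10 mm of its place (all of step 1 and horizontal distance between tray_top and stand_pad below 0.05 m and z of tray_top in the frame of stand_pad between 0.05 and 0.17 m and angle between tray_top's own z axis and vertical below 0.26 rad and linear speed of tray_top below 0.03 m/s and contact force between the fingers and tray_top above 0.5 N and contact force between tray_top and roll below 0.1 N and contact force between tray_top and stand below 0.1 N and distance of tray_mid from where it was at the start of the episode below 0.01 m); the arm keeps its last pose, push and grip.
It fails at once if the second tray is pulled up or shifted by more than 12 mm (distance of tray_mid from where it was at the start of the episode above 0.012 m).
It fails at once if a bystander is pushed more than 30 mm (distance of any of steel_weight, salt_shaker, cheese_mould from where it was at the start of the episode above 0.03 m).
It also fails if it takes over 70 s, if anything falls off the work surface, if the arm or the gripper's body presses on something with over 40 N, if the wrist force passes 120 N, or if a joint passes its speed limit or range.

## Working session

There is one attempt and no reset: what is moved stays moved. The work goes in short steps, Python scripts to look and compute and a tool call to move; the robot and the scene stay as the last step left them, time stands still between calls to the robot, and variables do not carry over. Pictures are saved under pics/ and viewed, at most 10 in all, crops included, and the job is handed in when it is done.

Besides the shell and the picture viewer there is one more tool, called by a JSON object that holds its "api" and its "payload". drive_tool: Moves the arm, as the interface text tells. Its arguments: {"type":"object","properties":{"series":{"type":"array"},"hand":{"type":"number"},"newtons":{"type":"number"}},"required":["series"]}

```bash
mkdir -p pics; cat > h.py <<'E'
import numpy as np,cv2
from bench import r,vision
from scipy.spatial.transform import Rotation as Ro
def shot(n):
    s=r.read_state(); c=vision.camera(n)
    if 'mount' in c and c.get('R') is None:
        T=np.eye(4);T[:3,:3]=Ro.from_quat(s['eef_rot']).as_matrix();T[:3,3]=s['ee_pos']
        W=T@np.array(c['mount']);c['R']=W[:3,:3].T;c['t']=-c['R']@W[:3,3]
    c['R']=np.array(c['R']);c['t']=np.array(c['t']);return c
def save(c,n,crop=None,f=1):
    im=c['color'][...,::-1]
    if crop: x0,y0,x1,y1=crop;im=im[y0:y1,x0:x1]
    cv2.imwrite('pics/'+n,cv2.resize(im,None,fx=f,fy=f,interpolation=cv2.INTER_CUBIC))
def ray(c,p):
    K=np.array(c['intrinsics']);d=np.array([(p[0]-K[0,2])/K[0,0],(p[1]-K[1,2])/K[1,1]]);u=d.copy()
    for _ in range(30):u=d/(1+c['k1']*(u@u))
    v=c['R'].T@np.array([u[0],u[1],1]);return -c['R'].T@c['t'],v/np.linalg.norm(v)
def onz(c,p,z):
    o,v=ray(c,p);return o+v*(z-o[2])/v[2]
def proj(c,X):
    x=c['R']@np.array(X)+c['t'];u=x[:2]/x[2];u=u*(1+c['k1']*(u@u));K=np.array(c['intrinsics']);return u*[K[0,0],K[1,1]]+[K[0,2],K[1,2]]
def tri(c1,p1,c2,p2):
    A=0;b=0
    for c,p in((c1,p1),(c2,p2)):
        o,v=ray(c,p);P=np.eye(3)-np.outer(v,v);A=A+P;b=b+P@o
    return np.linalg.solve(A,b)
E
python3 - <<'E'
from h import *
for n in('scene','side','wrist'):
    c=shot(n);save(c,n+'.png',f=1.25);np.save(n+'.npy',c,allow_pickle=True);print(n,-c['R'].T@c['t'],c['k1'],c['intrinsics'][0])
s=r.read_state();print(s['ee_pos'],s['eef_rot'],s['width'],r.finger_overhang,s['time'])
E
```

```text
scene [-0.02543879  0.83119243  0.80492402] -0.009977840077036967 [423.99549655   0.         318.16535476]
side [0.14344081 0.81547187 0.72163394] -0.06808347802430802 [397.41982561   0.         316.05426629]
wrist [ 0.2235507  -0.58910985  0.3839016 ] -0.06428899196954974 [323.86351909   0.         322.3116366 ]
[ 0.14286853 -0.60812309  0.19356216] [ 9.93349729e-01  1.15134925e-01 -9.88282977e-05 -5.04456943e-04] 0.086615840486154 0.008 0.15
```

View pics/scene.png

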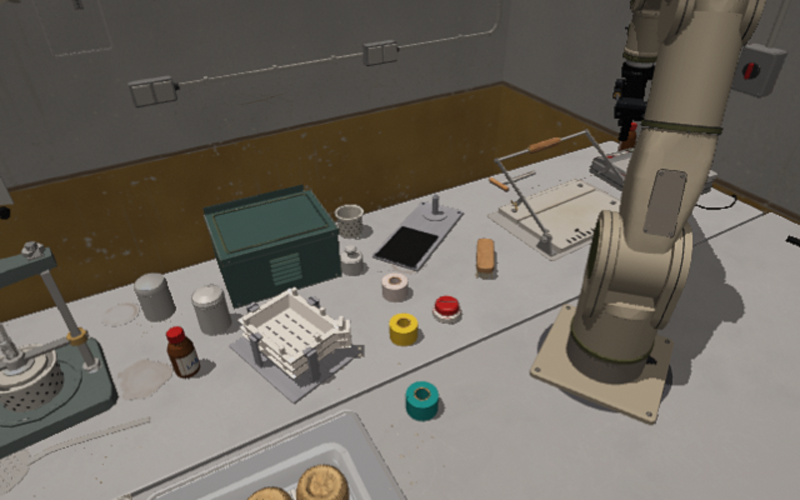

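View pics/side.png

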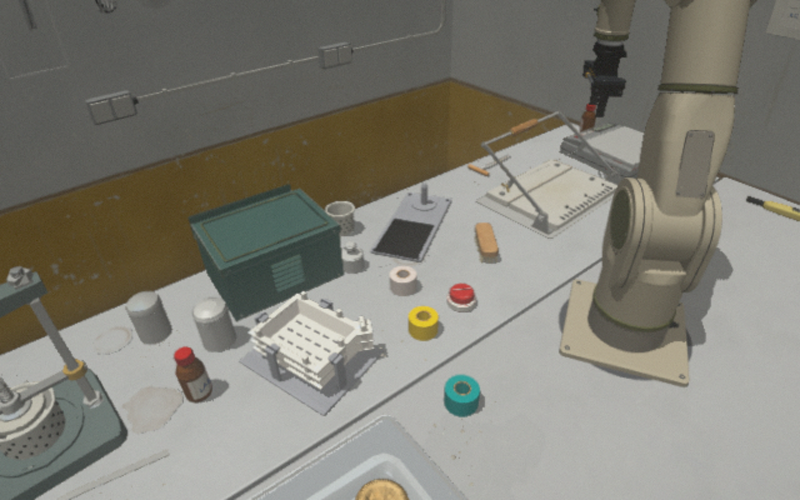

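Scene view: the white roll is at (395,287). The look-alikes to leave alone are yellow (404,329), turquoise (422,400) and the red button (447,307). The stand's spindle is at (435,207), the pad at (407,246) and the tray stack at (293,335). I choose the white roll; the next crop checks it.

```bash
python3 - <<'E'
from h import *
a=np.load('scene.npy',allow_pickle=True).item();b=np.load('side.npy',allow_pickle=True).item()
save(a,'a.png',(180,150,380,320),3.5);save(b,'b.png',(190,140,390,310),3.5)
E
```

```text
(no output)
```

View pics/a.png

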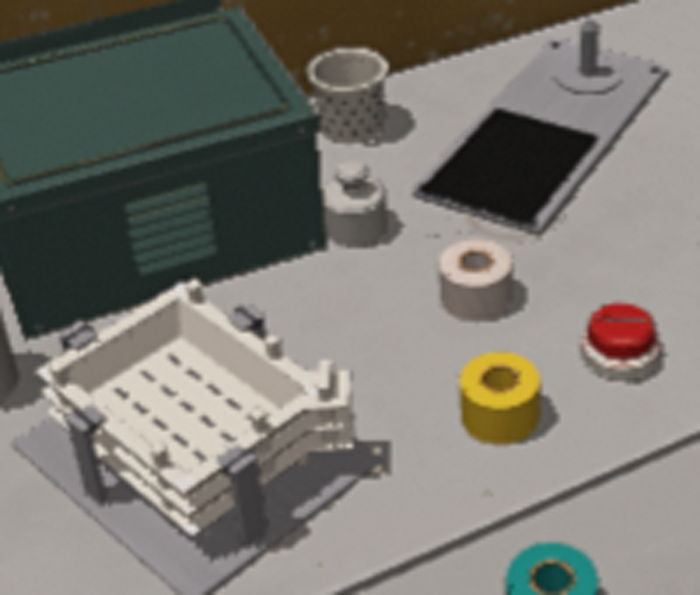

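View pics/b.png

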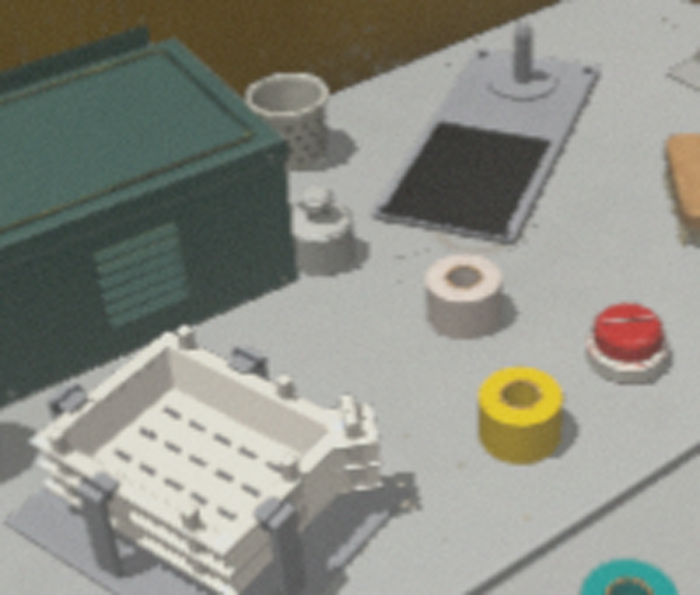

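The crops confirm the white roll: hole centre at a(476,261) and b(463,276). The spindle tip is at a(590,28), b(523,30), and the lug at a(326,376), b(350,412), on the stack's right corner. Next I triangulate these.

```bash
python3 - <<'E'
from h import *
np.set_printoptions(precision=4,suppress=True)
a=np.load('scene.npy',allow_pickle=True).item();b=np.load('side.npy',allow_pickle=True).item()
A=lambda u,v:(180+(u+.5)/3.5-.5,150+(v+.5)/3.5-.5)
B=lambda u,v:(190+(u+.5)/3.5-.5,140+(v+.5)/3.5-.5)
D={'roll.040':((476,261),(463,276)),'spin.076':((590,28),(523,30)),'lug.105?':((326,376),(350,412)),
'pad1':((498,110),(440,124)),'pad2':((597,137),(549,140)),'pad3':((528,230),(511,240)),'pad4':((418,192),(379,215)),
'p-y':((250,320),(248,360)),'p-x':((240,462),(278,515)),'p+x':((80,338),(70,400)),'p+y':((85,420),(97,488)),
'weight':((352,178),(316,203)),'box1':((316,120),(283,145)),'mould':((349,68),(288,95)),'box2':((240,8),(170,45))}
zz={'roll.040':.04,'spin.076':.076,'pad1':.013,'pad2':.013,'pad3':.013,'pad4':.013,'lug.105?':.097}
for k,(p,q) in D.items():
    print(k,tri(a,A(*p),b,B(*q)),*( (onz(a,A(*p),zz[k])[:2],onz(b,B(*q),zz[k])[:2]) if k in zz else (onz(a,A(*p),.079)[:2],onz(b,B(*q),.079)[:2])))
E
```

```text
roll.040 [0.4656 0.0327 0.0361] [0.4641 0.0352] [0.463  0.0389]
spin.076 [ 0.5365 -0.3037  0.0647] [ 0.5281 -0.2867] [ 0.5296 -0.2843]
lug.105? [0.4583 0.2462 0.0873] [0.4528 0.2525] [0.4527 0.2565]
pad1 [ 0.5864 -0.2098  0.004 ] [ 0.5812 -0.2007] [ 0.5795 -0.1944]
pad2 [ 0.474  -0.2007  0.0167] [ 0.4773 -0.2073] [ 0.4749 -0.2042]
pad3 [ 0.4422 -0.0121  0.0463] [ 0.4641 -0.0515] [ 0.4558 -0.0502]
pad4 [ 0.5799 -0.0555  0.0057] [ 0.5763 -0.0504] [ 0.5736 -0.0433]
p-y [0.5559 0.2093 0.0682] [0.548  0.2176] [0.5485 0.2203]
p-x [0.4645 0.3354 0.0806] [0.4665 0.3327] [0.4645 0.3359]
p+x [0.6432 0.2957 0.0775] [0.643  0.2953] [0.641  0.2983]
p+y [0.5787 0.3588 0.0819] [0.5821 0.3555] [0.5798 0.3581]
weight [0.6069 0.0046 0.051 ] [0.5844 0.0341] [0.5868 0.0397]
box1 [0.6086 0.0441 0.1332] [ 0.6614 -0.0214] [ 0.6499 -0.0247]
mould [ 0.7013 -0.1275  0.0604] [ 0.6858 -0.1069] [ 0.6831 -0.0973]
box2 [ 0.8011 -0.0977  0.1107] [ 0.844  -0.1456] [ 0.8304 -0.139 ]
```

{"api": "drive_tool", "payload": {"series": [[[0,0,5],0],[[0,0,5],0],[[3.2,2.6,0],8],[[3.2,2.6,0],8],[[3.2,2.6,0],8],[[3.2,2.6,0],8],[[3.2,2.6,0],8],[[3.2,2.6,0],8],[[3.2,2.6,0],8],[[3.2,2.6,0],8]], "hand": 0, "newtons": 20}}

```text
time: 1.4
ee_pos: [0.3998, -0.3995, 0.294]
eef_rot: [0.78, 0.626, -0.0, -0.0]
ft_force: [-0.1, -0.2, 0.2]
width: 0.0869
grip_force: 0.0
```

```bash
python3 - <<'E'
from h import *
c=shot('wrist');np.save('w1.npy',c,allow_pickle=True);save(c,'w1.png')
print(proj(c,[.529,-.286,.014]),proj(c,[.529,-.286,.076]),-c['R'].T@c['t'])
E
```

```text
[397.19219251  60.6456251 ] [408.83261606  54.18430525] [ 0.41785665 -0.3185477   0.48446302]
```

{"api": "drive_tool", "payload": {"series": [[[0.7,4.2,0],2],[[0.7,4.2,0],2],[[0.7,4.2,0],2],[[0.7,4.2,0],2],[[0.6,4.2,0],2],[[0.6,4.2,0],2],[[0.6,4.2,0],2],[[0.6,4.2,0],2],[[0.6,4.2,0],0],[[0.6,4.2,0],0]]}}

```text
time: 2.7
ee_pos: [0.4628, 0.0215, 0.2942]
eef_rot: [0.687, 0.727, -0.0, 0.0]
ft_force: [1.0, -0.5, -0.2]
width: 0.0872
grip_force: 0.0
```

```bash
python3 - <<'E'
from h import *
c=shot('wrist');np.save('w2.npy',c,allow_pickle=True)
b=np.load('w1.npy',allow_pickle=True).item()
cv2.imwrite('pics/w12.png',cv2.resize(np.vstack([b['color'],c['color']])[...,::-1],None,fx=.74,fy=.74))
print(proj(c,[.464,.037,.04]),-c['R'].T@c['t'])
E
```

```text
[323.6827473  153.62664873] [0.45819787 0.10434917 0.48461591]
```

View pics/w12.png

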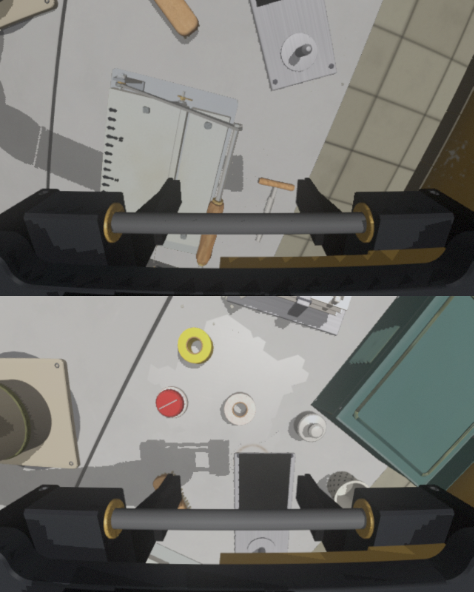

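Wrist views: the top half (w1) shows the spindle flange at native pixel (403,69). The bottom half (w2) shows the white roll's hole at (323,153), and the yellow and red items are well away. I'll refine the numbers.

```bash
python3 - <<'E'
from h import *
np.set_printoptions(precision=4,suppress=True)
b=np.load('w1.npy',allow_pickle=True).item();c=np.load('w2.npy',allow_pickle=True).item()
for im,w,(x,y),h,rr,z in((b,'w1',(403,69),45,(18,34),.014),(c,'w2',(323,153),45,(16,32),.04)):
    g=cv2.cvtColor(im['color'],cv2.COLOR_RGB2GRAY);g=g[y-h:y+h,x-h:x+h];g=cv2.resize(g,None,fx=3,fy=3,interpolation=cv2.INTER_CUBIC)
    H=cv2.HoughCircles(g,cv2.HOUGH_GRADIENT_ALT,1.5,20,param1=150,param2=.6,minRadius=15,maxRadius=110)
    for q in ([] if H is None else H[0]):
        p=(x-h+q[0]/3,y-h+q[1]/3);P=onz(im,p,z);P2=onz(im,(p[0]+q[2]/3,p[1]),z);print(w,p,q[2]/3,P,'radius',np.linalg.norm(P2-P))
print('flange by eye',onz(b,(403,69),.014),'tip',onz(b,(413.5,63.5),.076),'hole',onz(c,(323,153),.04))
E
```

```text
w1 (np.float32(405.5), np.float32(71.0)) 25.805204 [ 0.538  -0.3015  0.014 ] radius 0.03573731504465154
w1 (np.float32(414.0), np.float32(66.0)) 6.9541516 [ 0.5505 -0.2975  0.014 ] radius 0.009592685446167053
w1 (np.float32(405.5), np.float32(71.0)) 7.123331 [ 0.538  -0.3015  0.014 ] radius 0.009833811031424331
w2 (np.float32(323.5), np.float32(153.0)) 21.85808 [0.4637 0.0378 0.04  ] radius 0.03003648744096727
w2 (np.float32(323.5), np.float32(153.0)) 10.173683 [0.4637 0.0378 0.04  ] radius 0.013976708757164807
flange by eye [ 0.5351 -0.2983  0.014 ] tip [ 0.5329 -0.2974  0.076 ] hole [0.463  0.0378 0.04  ]
```

{"api": "drive_tool", "payload": {"series": [[[0.1,0.8,-3],0],[[0,0.8,-4],0],[[0,0,-4],0],[[0,0,-4],0],[[0,0,-4],0],[[0,0,-3],0],[[0,0,-3],0],[[0,0,-2.2],0],[[0,0,0],0],[[0,0,0],0]]}}

```text
time: 4.0
ee_pos: [0.4645, 0.0358, 0.023]
eef_rot: [0.687, 0.727, 0.0, 0.0]
ft_force: [0.8, 0.4, -0.5]
width: 0.0868
grip_force: 0.0
```

{"api": "drive_tool", "payload": {"series": [[[0,0,0],0],[[0,0,0],0],[[0,0,0],0],[[0,0,0],0],[[0,0,0],0],[[0,0,0],0],[[0,0,0],0],[[0,0,0],0],[[0,0,1],0],[[0,0,3],0]], "hand": 1, "newtons": 20}}

```text
time: 5.25
ee_pos: [0.463, 0.0357, 0.0622]
eef_rot: [0.687, 0.727, -0.001, -0.001]
ft_force: [-0.8, -0.0, 0.6]
width: 0.0022
grip_force: 0.0
```

```bash
python3 - <<'E'
from h import *
c=shot('wrist');np.save('w3.npy',c,allow_pickle=True);d=shot('scene')
cv2.imwrite('pics/x.png',np.hstack([cv2.resize(c['color'],None,fx=.6,fy=.6),d['color'][150:390,250:450]])[...,::-1])
E
```

```text
(no output)
```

View pics/x.png

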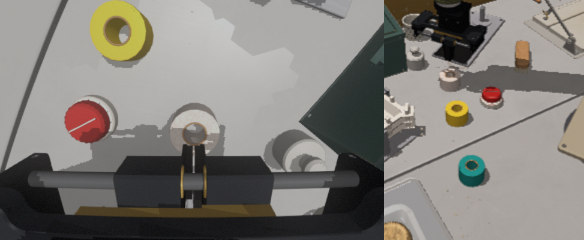

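The jaws closed beside the roll; it is upright at wrist pixel (323,220), just ahead in +y. I'll measure where it is now.

```bash
python3 - <<'E'
from h import *
np.set_printoptions(precision=4,suppress=True)
c=np.load('w3.npy',allow_pickle=True).item();a=shot('scene');b=shot('side')
np.save('w3a.npy',a,allow_pickle=True);np.save('w3b.npy',b,allow_pickle=True)
for z in(0,.04):print(onz(c,(323,218),z))
for n,im,P in(('w',c,(323,218)),('a',a,proj(a,[.464,.06,.04])),('b',b,proj(b,[.464,.06,.04]))):
    x,y=map(int,P);h=40;g=cv2.resize(cv2.cvtColor(im['color'],cv2.COLOR_RGB2GRAY)[y-h:y+h,x-h:x+h],None,fx=4,fy=4,interpolation=cv2.INTER_CUBIC)
    H=cv2.HoughCircles(g,cv2.HOUGH_GRADIENT_ALT,1.5,20,param1=150,param2=.5,minRadius=15,maxRadius=160)
    for q in([] if H is None else H[0]):p=(x-h+q[0]/4,y-h+q[1]/4);print(n,p,q[2]/4,onz(im,p,.04))
print(r.read_state()['ee_pos'],'grip pt px',proj(c,np.array(r.read_state()['ee_pos'])+[0,0,-.008]))
cv2.imwrite('pics/y.png',np.hstack([cv2.resize(im['color'][int(P[1])-45:int(P[1])+35,int(P[0])-50:int(P[0])+50],None,fx=4,fy=4)for im,P in((a,proj(a,[.464,.06,.04])),(b,proj(b,[.464,.06,.04])))])[...,::-1])
E
```

```text
[0.4641 0.027  0.    ]
[0.4633 0.0414 0.04  ]
w (np.float32(327.625), np.float32(222.25)) 17.4346 [0.4667 0.0384 0.04  ]
w (np.float32(321.25), np.float32(211.375)) 5.8967333 [0.4618 0.0462 0.04  ]
a (np.float32(315.625), np.float32(233.625)) 9.388928 [0.443  0.0704 0.04  ]
a (np.float32(316.375), np.float32(228.0)) 6.0927353 [0.4536 0.0486 0.04  ]
b (np.float32(323.75), np.float32(216.375)) 6.3818355 [0.4617 0.0286 0.04  ]
[0.4645 0.0354 0.0629] grip pt px [324.3261 234.3628]
```

View pics/y.png

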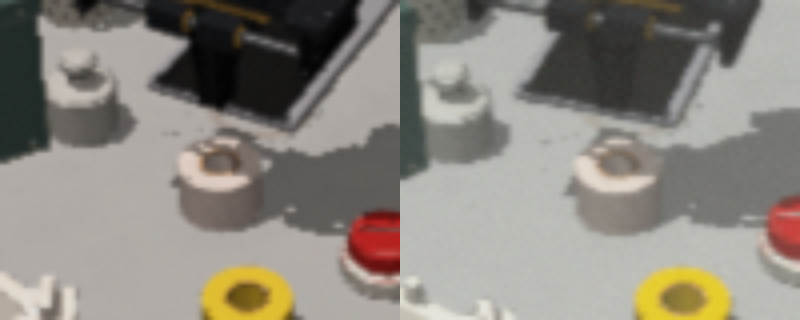

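{"api": "drive_tool", "payload": {"series": [[[0,0,3],0],[[0,0,4],0],[[0,0,4],0],[[0,0,4],0],[[0,0,4],0],[[0,0,3],0],[[0,0,0],0],[[0,0,0],0],[[0,0,0],0],[[0,0,0],0]], "hand": 0}}

```text
time: 6.7
ee_pos: [0.4636, 0.0355, 0.2814]
eef_rot: [0.687, 0.727, -0.0, -0.0]
ft_force: [-0.0, -0.2, -0.6]
width: 0.0854
grip_force: 0.0
```

```bash
cat > roll.py <<'E'
from h import *
np.set_printoptions(precision=4,suppress=True)
def circ(im,P,z,h=45,lo=15,hi=110,pp=.6):
    x,y=map(int,P);g=cv2.resize(cv2.cvtColor(im['color'],cv2.COLOR_RGB2GRAY)[max(y-h,0):y+h,x-h:x+h],None,fx=3,fy=3,interpolation=cv2.INTER_CUBIC)
    H=cv2.HoughCircles(g,cv2.HOUGH_GRADIENT_ALT,1.5,20,param1=150,param2=pp,minRadius=lo,maxRadius=hi)
    for q in([] if H is None else H[0]):
        p=(x-h+q[0]/3,max(y-h,0)+q[1]/3);A=onz(im,p,z);print(p,q[2]/3,A,'rad',np.linalg.norm(onz(im,(p[0]+q[2]/3,p[1]),z)-A))
E
python3 - <<'E'
from roll import *
s=r.read_state();c=shot('wrist');print(s['ee_pos'],s['width'],s['time'])
circ(c,proj(c,[.463,.04,.04]),.04)
E
```

```text
[0.4636 0.0355 0.2814] 0.085366025432283 6.7
(np.float32(324.0), np.float32(165.0)) 21.889067 [0.4657 0.0378 0.04  ] rad 0.029523739082269948
(np.float32(324.0), np.float32(165.0)) 10.439425 [0.4657 0.0378 0.04  ] rad 0.014077590224533
```

{"api": "drive_tool", "payload": {"series": [[[0.1,0.2,-3],0],[[0,0,-4],0],[[0,0,-4],0],[[0,0,-4],0],[[0,0,-4],0],[[0,0,-4],0],[[0,0,-3],0],[[0,0,-1],0],[[0,0,0],0],[[0,0,0],0]]}}

```text
time: 8.0
ee_pos: [0.4659, 0.0376, 0.0133]
eef_rot: [0.687, 0.727, 0.001, 0.001]
ft_force: [-0.2, 0.4, -0.4]
width: 0.087
grip_force: 0.0
```

{"api": "drive_tool", "payload": {"series": [[[0,0,0],0],[[0,0,0],0],[[0,0,0],0],[[0,0,0],0],[[0,0,0],0],[[0,0,0],0],[[0,0,0],0],[[0,0,0],0],[[0,0,0],0],[[0,0,0],0]], "hand": 1, "newtons": 20}}

```text
time: 9.25
ee_pos: [0.465, 0.0376, 0.0122]
eef_rot: [0.687, 0.727, 0.0, 0.0]
ft_force: [0.2, 0.6, 0.1]
width: 0.0014
grip_force: 0.0
```

Fully shut again, so the fingers are not where I assumed. I'll check the fingertip's picture position against the reported TCP.

```bash
python3 - <<'E'
from roll import *
a=np.load('w3a.npy',allow_pickle=True).item();b=np.load('w3b.npy',allow_pickle=True).item()
for n,im,t in(('a',a,(213,103)),('b',b,(224,118))):
    P=proj(im,[.464,.06,.04]);x0,y0=int(P[0])-50,int(P[1])-45
    print(n,'tip pred',(proj(im,[.4645,.0354,.055])-[x0,y0])*4, 'roll pred',(proj(im,[.4655,.038,.04])-[x0,y0])*4)
pa=proj(a,[.464,.06,.04]);pb=proj(b,[.464,.06,.04])
print(tri(a,(int(pa[0])-50+213/4,int(pa[1])-45+103/4),b,(int(pb[0])-50+224/4-100*0,int(pb[1])-45+118/4)))
c=shot('wrist');s=shot('scene');print(r.read_state()['ee_pos'],proj(c,[.465,.0376,.004]))
x,y=map(int,proj(s,[.465,.04,.03]))
cv2.imwrite('pics/z.png',np.hstack([cv2.resize(c['color'][80:400,160:480],None,fx=1.25,fy=1.25),cv2.resize(s['color'][y-50:y+50,x-50:x+50],None,fx=4,fy=4)])[...,::-1])
print(proj(s,[.465,.0376,.004])-[x-50,y-50])
E
```

```text
a tip pred [217.6131 144.3408] roll pred [214.8141 162.3761]
b tip pred [215.2039 141.1625] roll pred [212.7424 160.3606]
[0.4393 0.0821 0.1237]
[0.465  0.0376 0.0122] [322.0977 233.3086]
[51.1078 57.2155]
```

View pics/z.png

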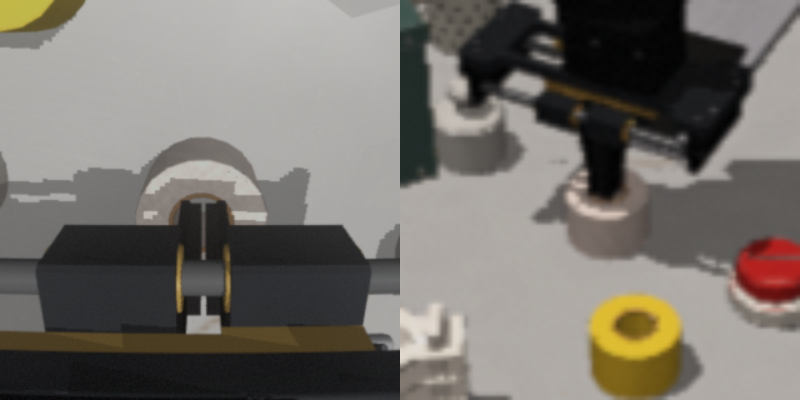

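The picture shows the closed fingertips over or inside the hole, with their ends about 8–10 px higher than the reported TCP predicts. I'll raise clear and triangulate the real tip.

{"api": "drive_tool", "payload": {"series": [[[0,0,1],0],[[0,0,2],0],[[0,0,3],0],[[0,0,3],0],[[0,0,3],0],[[0,0,0],0],[[0,0,0],0],[[0,0,0],0],[[0,0,0],0],[[0,0,0],0]]}}

```text
time: 10.6
ee_pos: [0.4648, 0.0376, 0.1319]
eef_rot: [0.687, 0.727, -0.0, -0.0]
ft_force: [-1.2, -0.6, 0.5]
width: 0.0005
grip_force: 0.0
```

```bash
python3 - <<'E'
from roll import *
s=r.read_state();print(s['ee_pos'],s['width'],s['eef_rot'])
e=np.array(s['ee_pos']);tip=e-[0,0,.008]
o=[]
for n in('scene','side'):
    c=shot(n);g=c['color'].max(2);p=proj(c,tip);x,y=map(int,p);roi=(g[y-60:y+30,x-12:x+13]<55)
    print(n,p,'last dark row per col',[ (y-60+np.where(roi[:,i])[0].max() if roi[:,i].any() else -1) for i in range(25)],x-12)
    o.append(c)
    col=g[y-40:y+25,x];print(list(col))
    R=proj(c,[.4655,.038,.04]);print('rollpred',R)
    for dz in(0,.02,.03,.04):print(dz,proj(c,tip+[0,0,dz]))
    save(c,'t%s.png'%n,(x-50,y-50,x+50,y+60),4)
a,b=(cv2.imread('pics/t%s.png'%n)for n in('scene','side'));cv2.imwrite('pics/t.png',np.hstack([a,b]))
c=shot('wrist');circ(c,proj(c,[.4655,.038,.04]),.04)
E
```

```text
[0.4648 0.0376 0.1319] 0.000489547404467972 [ 0.6869  0.7268 -0.0001 -0.0003]
scene [314.539  200.7606] last dark row per col [np.int64(205), np.int64(205), np.int64(205), np.int64(205), np.int64(206), np.int64(206), np.int64(206), np.int64(207), np.int64(207), np.int64(207), np.int64(208), np.int64(208), np.int64(208), np.int64(209), np.int64(209), np.int64(209), np.int64(209), np.int64(210), np.int64(210), np.int64(210), np.int64(211), np.int64(211), np.int64(211), np.int64(212), np.int64(212)] 302
[np.uint8(18), np.uint8(24), np.uint8(54), np.uint8(72), np.uint8(45), np.uint8(30), np.uint8(32), np.uint8(32), np.uint8(30), np.uint8(19), np.uint8(15), np.uint8(18), np.uint8(17), np.uint8(15), np.uint8(16), np.uint8(11), np.uint8(10), np.uint8(9), np.uint8(8), np.uint8(7), np.uint8(7), np.uint8(9), np.uint8(9), np.uint8(10), np.uint8(9), np.uint8(8), np.uint8(10), np.uint8(9), np.uint8(9), np.uint8(10), np.uint8(10), np.uint8(12), np.uint8(18), np.uint8(22), np.uint8(26), np.uint8(23), np.uint8(21), np.uint8(22), np.uint8(22), np.uint8(21), np.uint8(22), np.uint8(21), np.uint8(23), n
[... 1415 characters left out ...]
62), np.uint8(60), np.uint8(65), np.uint8(61), np.uint8(58), np.uint8(63), np.uint8(63), np.uint8(63), np.uint8(64), np.uint8(62), np.uint8(67), np.uint8(61), np.uint8(63), np.uint8(63), np.uint8(76), np.uint8(121), np.uint8(118), np.uint8(160), np.uint8(180), np.uint8(181), np.uint8(175), np.uint8(179), np.uint8(165), np.uint8(146), np.uint8(148), np.uint8(197), np.uint8(167)]
rollpred [321.1856 218.0902]
0 [320.994  192.9501]
0.02 [320.8716 186.6007]
0.03 [320.8093 183.3712]
0.04 [320.7462 180.1044]
(np.float32(322.0), np.float32(197.0)) 14.967683 [0.4647 0.0383 0.04  ] rad 0.013596825902213148
(np.float32(322.0), np.float32(197.0)) 31.577066 [0.4647 0.0383 0.04  ] rad 0.028697952302027457
```

View pics/t.png

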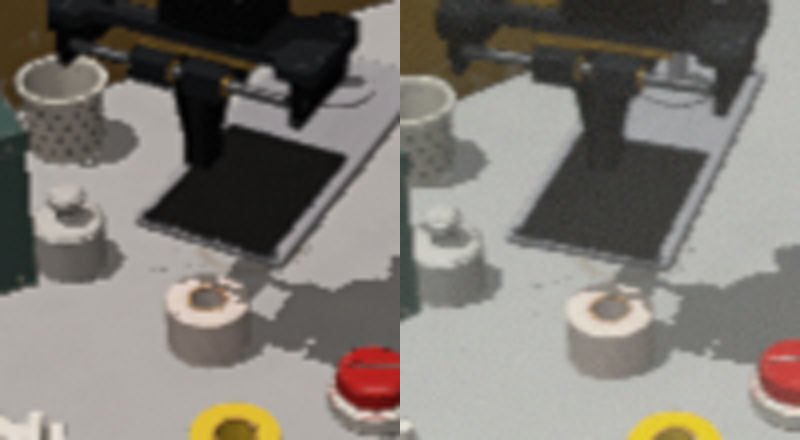

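Views left: none, so I work numerically from here. Both cameras put the real fingertips about 30 mm behind what the TCP reading implies: rows 191.5 and 184 against a predicted 201 and 193. I'll go lower in small steps, watching the force.

{"api": "drive_tool", "payload": {"series": [[[0,0,0],0],[[0,0,0],0],[[0,0,0],0],[[0,0,0],0],[[0,0,0],0],[[0,0,-4],0],[[0,0,-4],0],[[0,0,-3],0],[[0,0,-1],0],[[0,0,0],0]], "hand": 0}}

```text
time: 12.0
ee_pos: [0.465, 0.0377, 0.0124]
eef_rot: [0.687, 0.727, 0.0, -0.0]
ft_force: [-0.2, 0.2, 0.2]
width: 0.0853
grip_force: 0.0
```

```bash
python3 - <<'E'
from roll import *
s=r.read_state();e=np.array(s['ee_pos']);print(e,s['width'],s['ft_force'])
# left/right finger tips (closing along y of tool ~ world x)
yv=Ro.from_quat(s['eef_rot']).as_matrix()[:,1]
for n in('scene','side'):
    c=shot(n);g=c['color'].max(2)
    for sg in(-1,1):
        f=e+sg*.051*yv
        p=proj(c,f-[0,0,.008]);x,y=map(int,p);print(n,sg,'pred tip',p,'dz.03',proj(c,f+[0,0,.022]))
        for row in range(y-26,y+8):print(row,''.join('#' if v<70 else '.' for v in g[row,x-16:x+17]))
E
```

```text
[0.465  0.0377 0.0124] 0.08531157733585043 [-0.174   0.2084  0.1783]
scene -1 pred tip [330.9332 239.4122] dz.03 [331.0162 231.3458]
213 ..........###################....
214 ...........##################....
215 ...........#################.....
216 .............##############......
217 ..............############.......
218 ..............######..####.......
219 ..............######..###........
220 ..............#####..............
221 ..............#####..............
222 ..............#####..............
223 ..............#####..............
224 .............#######.............
225 .............#######.............
226 .............#######.............
227 ..............######.............
228 .............######..............
229 .............#####...............
230 .............####................
231 ..............##.................
232 .................................
233 .................................
234 .................................
235 .................................
236 .................................
237 .................................
238 .............
[... 3688 characters left out ...]
##..............
214 ...............####..............
215 ................##...............
216 ................##...............
217 .................................
218 .................................
219 .................................
220 .................................
221 .................................
222 .................................
223 .................................
224 .................................
225 .................................
226 .................................
227 .................................
228 .................................
229 .................................
230 .................................
231 .................................
```

All four tip views agree: the real fingertips sit about 3 cm above the claimed position (tip ≈ TCP z + 0.024). I'll lower in two steps.

{"api": "drive_tool", "payload": {"series": [[[0,0,-0.4],0],[[0,0,-0.4],0],[[0,0,-0.3],0],[[0,0,-0.3],0],[[0,0,-0.2],0],[[0,0,-0.2],0],[[0,0,-0.2],0],[[0,0,-0.2],0],[[0,0,0],0],[[0,0,0],0]]}}

```text
time: 13.35
ee_pos: [0.465, 0.0376, -0.0098]
eef_rot: [0.687, 0.727, 0.0, 0.0]
ft_force: [-0.2, 0.6, 0.4]
width: 0.0872
grip_force: 0.0
```

{"api": "drive_tool", "payload": {"series": [[[0,0,0],0],[[0,0,0],0],[[0,0,0],0],[[0,0,0],0],[[0,0,0],0],[[0,0,0],0],[[0,0,0],0],[[0,0,0],0],[[0,0,0],0],[[0,0,0],0]], "hand": 1, "newtons": 20}}

```text
time: 14.6
ee_pos: [0.465, 0.0375, -0.0098]
eef_rot: [0.687, 0.727, 0.0, 0.0]
ft_force: [-1.5, -0.9, 1.5]
width: 0.0604
grip_force: 20.1
```

{"api": "drive_tool", "payload": {"series": [[[0,0,1],0],[[0,0,3],0],[[0,0,4],0],[[0,0,4],0],[[0.5,-3,2],0],[[0.5,-4,2],0],[[0.5,-4,2],0],[[0.5,-4,2],0],[[0.5,-4,2],0],[[0.5,-4,2],0]]}}

```text
time: 15.85
ee_pos: [0.495, -0.1935, 0.2316]
eef_rot: [0.687, 0.727, 0.0, 0.0]
ft_force: [1.2, 0.5, -1.4]
width: 0.0596
grip_force: 20.1
```

{"api": "drive_tool", "payload": {"series": [[[0.5,-4,0],0],[[0.5,-4,0],0],[[1,-4,0],0],[[1,-3,0],0],[[1,-2,0],0],[[0,0,0],0],[[0,0,0],0],[[0,0,0],0],[[0,0,0],0],[[0,0,0],0]]}}

```text
time: 17.1
ee_pos: [0.535, -0.3622, 0.2304]
eef_rot: [0.687, 0.727, 0.0, 0.0]
ft_force: [-0.6, 0.8, -1.4]
width: 0.06
grip_force: 20.1
```

```bash
python3 - <<'E'
from roll import *
s=r.read_state();c=shot('wrist');print(s['ee_pos'],s['width'],s['time']);np.save('w5.npy',c,allow_pickle=True)
P=proj(c,[.536,-.299,.014]);print(P,proj(c,[.536,-.299,.076]))
print('flange');circ(c,P,.014,h=60,pp=.5);print('tip');circ(c,P,.076,h=60,lo=9,hi=45,pp=.4)
E
```

```text
[ 0.535  -0.3622  0.2304] 0.06000863127196921 17.1
[325.9255 119.493 ] [326.5764 122.4791]
flange
(np.float32(327.0), np.float32(123.5)) 8.533798 [ 0.5376 -0.3037  0.014 ] rad 0.01046606759574731
tip
(np.float32(327.0), np.float32(123.5)) 8.578912 [ 0.5365 -0.3     0.076 ] rad 0.008917921462167626
(np.float32(283.0), np.float32(153.0)) 3.9314716 [ 0.4915 -0.3333  0.076 ] rad 0.004198510742617476
(np.float32(369.5), np.float32(153.0)) 3.8596117 [ 0.5836 -0.3281  0.076 ] rad 0.0041296999302235125
(np.float32(327.0), np.float32(123.5)) 3.7228024 [ 0.5365 -0.3     0.076 ] rad 0.003869619702845962
```

{"api": "drive_tool", "payload": {"series": [[[0.1,2,0],0],[[0,2,-2],0],[[0,2,-3],0],[[0,0.2,-3],0],[[0,0,-3],0],[[0,0,-2],0],[[0,0,0],0],[[0,0,0],0],[[0,0,0],0],[[0,0,0],0]]}}

```text
time: 18.4
ee_pos: [0.5363, -0.3006, 0.1009]
eef_rot: [0.687, 0.727, 0.0, 0.001]
ft_force: [1.1, -0.1, -0.9]
width: 0.0598
grip_force: 20.1
```

{"api": "drive_tool", "payload": {"series": [[[0,0,-1],0],[[0,0,-1],0],[[0,0,-0.7],0],[[0,0,-0.5],0],[[0,0,-0.5],0],[[0,0,-0.5],0],[[0,0,-0.5],0],[[0,0,-0.4],0],[[0,0,0],0],[[0,0,0],0]]}}

```text
time: 19.65
ee_pos: [0.5361, -0.3005, 0.0493]
eef_rot: [0.687, 0.727, 0.0, 0.0]
ft_force: [0.3, 0.6, -0.9]
width: 0.0595
grip_force: 20.1
```

{"api": "drive_tool", "payload": {"series": [[[0,0,-0.7],0],[[0,0,-0.7],0],[[0,0,-0.7],0],[[0,0,-0.7],0],[[0,0,-0.6],0],[[0,0,-0.4],0],[[0,0,-0.3],0],[[0,0,-0.3],0],[[0,0,0],0],[[0,0,0],0]]}}

```text
time: 20.9
ee_pos: [0.5361, -0.3005, 0.0053]
eef_rot: [0.687, 0.727, 0.0, 0.0]
ft_force: [-0.1, 1.1, -0.5]
width: 0.0599
grip_force: 20.1
```

Released now, then up.

{"api": "drive_tool", "payload": {"series": [[[0,0,0],0],[[0,0,0],0],[[0,0,0],0],[[0,0,0],0],[[0,0,0],0],[[0,0,0],0],[[0,0,1],0],[[0,0,2],0],[[0,0,3],0],[[0,0,4],0]], "hand": 0}}

```text
time: 22.15
ee_pos: [0.5359, -0.3003, 0.1072]
eef_rot: [0.687, 0.727, 0.0, 0.0]
ft_force: [1.2, 0.1, 0.8]
width: 0.0872
grip_force: 0.0
```

{"api": "drive_tool", "payload": {"series": [[[0,0,4],0],[[0,0,4],0],[[-0.5,3.5,3],0],[[-0.5,3.5,2],0],[[-0.5,4,2],0],[[-0.5,4,0],0],[[-0.5,4,0],0],[[-0.5,4,0],0],[[-0.5,4,0],0],[[-0.5,4,0],0]]}}

```text
time: 23.4
ee_pos: [0.4957, 0.0112, 0.2567]
eef_rot: [0.687, 0.727, 0.0, 0.001]
ft_force: [-0.1, 0.3, 0.5]
width: 0.0868
grip_force: 0.0
```

```bash
python3 - <<'E'
from roll import *
s=r.read_state();print(s['ee_pos'],s['width'],s['time'])
for n in('scene','side'):
    c=shot(n);print(n,'pred hole/tip',proj(c,[.5365,-.3,.054]),proj(c,[.5365,-.3,.076]));g=c['color'].astype(int)
    x,y=map(int,proj(c,[.5365,-.3,.054]))
    for row in range(y-16,y+22):print(row,''.join('#' if v.max()<80 else ('o' if v.min()>175 else '.') for v in g[row,x-20:x+21]))
E
```

```text
[0.4957 0.0112 0.2567] 0.08675641737738245 23.4
scene pred hole/tip [347.623  160.8741] [347.8215 155.3121]
144 #########################################
145 #########################################
146 #########################################
147 #########################################
148 ######################################...
149 ###################################......
150 ################################.........
151 ############################.............
152 #########################................
153 ######################...................
154 ###################......................
155 ###############..........................
156 ############.............................
157 #########.......ooo......o...............
158 #####.........oooo.......ooo.............
159 #............oooo.....#..oooo............
160 ............ooooo..#####..oooo...........
161 .............ooo....####..ooo............
162 ..............oooo........ooo............
163 ...............ooooo...ooooo.............
164 .................ooooooooo...............
165 ......................
[... 1862 characters left out ...]
....o..ooo
158 .ooo..................................o..
159 .o.o.....................................
160 ooo......................................
161 oo.......................................
162 oo.......................................
163 o........................................
164 o........................................
165 .........................................
166 .........................................
167 .........................................
168 .........................................
169 .........................................
170 .........................................
171 ........................................o
172 .......................................oo
```

The roll's ring in both views sits exactly where a seated one should (centre (348,160)). Now the lug.

{"api": "drive_tool", "payload": {"series": [[[-0.2,2.5,0],4],[[-0.2,2.5,0],4],[[-0.2,2.5,0],4],[[-0.2,2.5,0],4],[[-0.2,2.5,0],4],[[-0.2,2.5,0],4],[[-0.2,2.5,0],5],[[-0.2,2.5,0],0],[[0,0,0],0],[[0,0,0],0]]}}

```text
time: 24.75
ee_pos: [0.4801, 0.2094, 0.255]
eef_rot: [0.483, 0.876, -0.0, -0.0]
ft_force: [-0.3, -0.3, -0.1]
width: 0.0874
grip_force: 0.0
```

```bash
python3 - <<'E'
from roll import *
s=r.read_state();c=shot('wrist');print(s['ee_pos'],s['eef_rot'],s['time']);np.save('w6.npy',c,allow_pickle=True)
p=proj(c,[.4535,.252,.09]);print('lug',p,[proj(c,q).round(1) for q in([.548,.219,.079],[.465,.334,.079],[.642,.297,.079],[.581,.357,.079])])
g=c['color'].astype(int);x,y=map(int,p)
K=''
for row in range(y-44,y+40,2):print(row,''.join('%x'%(g[row,k].min()//16) for k in range(x-80,x+81,2)))
print(x-80)
E
```

```text
[0.4801 0.2094 0.255 ] [ 0.4827  0.8758 -0.0001 -0.0001] 24.75
lug [322.3361 134.027 ] [array([374.9, 200.5]), array([372.6,  73.3]), array([477. , 187.9]), array([469.8, 115.3])]
90 bbbbbbbbbbbbbbbbbbbbbbbbbbbbbbbbbbbbbbbbbbbabbba7787777777777789cccccccb8889ccccc
92 bbbbbbbbbbbbbbbbbbbbbbbbbbbbbbbbbbbbabbbbbbabbbaaaa877777777788cccccccb8889cccccc
94 bbbbbbbbbbbbbbbbbbbbbbbbbbbbbbbbbbbbabbbbabbba8abba97777777788cccccccb8889ccccccc
96 bbbbbbbbabbbbbbbbbbbbbbbbbbbbbbbbbbbbbbbbbaba8abbba7777777789bccccccb8888cccccccc
98 bbbbbbbbbbbbbbbbbbbbbbbbbbbbbbbbbbbbbbbbbbbaaabbba8777777789bccccccb8888bcccccccc
100 bbbbbbbbbbbbbbabbbbbbabbbbbbbbbbabbbbbbbaaaaaabb9877777778999accccb8888bccccccccc
102 bbbbbbbbbbbbbbbbbbbbbbbbbbbbbbbabbabbbbbaa89bbaa777777779997accccb8888cccccc9bccc
104 bbbbbbbbbbbbbbbbbbbbbbbbbbbbbbbbababbbbba89aba87777777789888ccccb8888bcccccb98bcc
106 abbbbbbbbbbbbbbbbbbbbbbbbbbaabbbbbabbbbba9aaa977777777899997accb8889ccccccccc99bc
108 abbbbbbbbbbbbbbbbbbbbbbbbbbabaabbbaabbba9aba87777777799bca999ab8889ccccccccccc99c
110 9bbbbbbbbbbbbbbbbbbbbbbbbbbbbaabbbbbbb99aaba8777777789bccccbc
[... 1990 characters left out ...]
cccccccc
158 5553333ab997878788888878788abbbbbbbbbbbb977777777accccccca99aaabcccccccccc9accccc
160 5554333587777788887777887789bbbabbbbbbbba8987777779ccccccca99aaacccccccccc98acccc
162 4444333477777777787777877889bbbbbbbbbbbbba8877777779ccccccca9999acccccccccc98bccc
164 4333333377a7878787777878878abbbabbbbbbbbbb87777777779cccccccaa99aacccccccccc98bcc
166 333433337787777787777777778abbbbbbbbbbbbbba87777777779ccab8aba9999accccccccccaccc
168 343343337777777777778778787abbbbbbbbbbbbbbbbaa877777779a877aaca99aaaccccccccccccc
170 3444433478877777877877777779bbbbbbbbbbbbbbbbba898777777777bccbcaa999acccccccccccb
172 33433336aba77777877787777779bbbbbbbbbbbbbbbbbbba877777777bcccccca9aa9acccccccccc9
242
```

```bash
python3 - <<'E'
from h import *
c=np.load('w6.npy',allow_pickle=True).item();g=c['color'].astype(int)
print('    ',*['%3d'%k for k in range(306,346)])
for row in range(120,160,1):print(row,*['%3d'%g[row,k].mean() for k in range(306,346)])
for q in([.455,.249,.09],[.455,.249,.075],[.4535,.252,.09]):print(q,proj(c,q))
print('nadir',proj(c,-c['R'].T@c['t']-[0,0,.35]))
E
```

```text
306 307 308 309 310 311 312 313 314 315 316 317 318 319 320 321 322 323 324 325 326 327 328 329 330 331 332 333 334 335 336 337 338 339 340 341 342 343 344 345
120 176 176 174 161 142 152 154 157 159 153 159 162 164 163 154 137 131 134 133 133 128 129 125 124 125 124 125 127 126 129 138 142 143 155 178 197 203 204 205 205
121 156 155 150 138 139 162 166 166 166 161 157 169 173 171 165 162 152 165 166 161 142 138 132 130 130 127 132 133 132 135 139 142 153 176 196 203 205 203 204 204
122 127 124 118 119 134 170 189 189 187 188 184 192 193 189 181 190 186 193 193 191 182 178 178 179 170 149 149 150 145 139 137 149 175 196 203 204 204 205 205 205
123 115 112 115 120 134 170 192 193 192 196 196 197 197 196 191 198 199 200 200 200 200 200 201 200 196 185 184 184 182 178 178 182 196 203 204 205 204 204 205 205
124 113 115 118 121 141 184 197 198 199 199 200 199 200 200 201 202 202 202 202 202 202 202 203 202 203 202 202 202 202 202 202 202 204 205 205 205 204 203 205 204
125 116 120 120 122 147 194 202 203 203 204 203 204 204 204 204 204 204 204 204 204 204 204 205 204 204 205 204 204 205 
[... 5102 characters left out ...]
3 201 203 203 204 203 204
157 179 178 179 178 178 179 178 178 178 178 178 178 177 176 170 164 146 148 126 121 121 121 121 122 121 123 122 123 122 121 121 121 129 161 193 202 203 204 204 204
158 178 179 178 179 178 177 178 178 178 178 179 177 179 178 178 175 160 131 119 125 122 121 121 121 122 121 122 123 123 123 122 121 121 129 161 192 202 203 204 204
159 179 178 178 178 178 177 178 178 178 177 179 178 178 178 178 172 147 130 126 137 127 126 122 121 121 121 123 123 124 123 124 121 121 120 128 159 192 201 203 203
[0.455, 0.249, 0.09] [322.02706448 137.1463708 ]
[0.455, 0.249, 0.075] [322.04125268 135.78762023]
[0.4535, 0.252, 0.09] [322.33607468 134.02701378]
nadir [322.38708512 102.73676725]
```

```bash
python3 - <<'E'
from roll import *
c=np.load('w6.npy',allow_pickle=True).item()
for z in(.085,.09,.095):
    print(z,onz(c,(325.2,140.3),z),'len',np.linalg.norm(onz(c,(325,127.8),z)-onz(c,(325,152.3),z)),'th',np.linalg.norm(onz(c,(321.3,140),z)-onz(c,(329.2,140),z)))
E
```

```text
0.085 [0.4601 0.2475 0.085 ] len 0.02677509029911389 th 0.008700866030621097
0.09 [0.4597 0.248  0.09  ] len 0.02640369312019061 th 0.008580176349956704
0.095 [0.4594 0.2484 0.095 ] len 0.026032295941267394 th 0.00845948666929225
```

{"api": "drive_tool", "payload": {"series": [[[-1,1.9,-2],0],[[-1,2,-3],0],[[0,0,-3],0],[[0,0,-3],0],[[0,0,-2],0],[[0,0,0],0],[[0,0,0],0],[[0,0,0],0],[[0,0,0],0],[[0,0,0],0]], "hand": 0.73}}

```text
time: 26.05
ee_pos: [0.4601, 0.2486, 0.1255]
eef_rot: [0.483, 0.876, 0.0, 0.0]
ft_force: [-0.5, -0.1, -0.5]
width: 0.0234
grip_force: 0.0
```

```bash
python3 - <<'E'
from roll import *
s=r.read_state();e=np.array(s['ee_pos']);print(e,s['width'],s['eef_rot'])
c=shot('wrist');g=c['color'].astype(int)
print('lug px',proj(c,[.4598,.248,.09]),'tip',proj(c,e+[0,0,.025]),proj(c,e-[0,0,.008]))
for row in range(196,280,2):print(row,''.join('%x'%(g[row,k].mean()//16) for k in range(250,402,2)))
E
```

```text
[0.4601 0.2486 0.1255] 0.023350153080660244 [0.4831 0.8756 0.0002 0.0002]
lug px [321.0696 219.4471] tip [321.8158 255.8805] [321.8581 233.3146]Traceback (most recent call last):
  File "<stdin>", line 5, in <module>
  File "<stdin>", line 5, in <genexpr>
TypeError: %x format: an integer is required, not numpy.float64
```

{"api": "drive_tool", "payload": {"series": [[[0,0,-1.5],0],[[0,0,-1.5],0],[[0,0,-1.5],0],[[0,0,-1],0],[[0,0,-0.5],0],[[0,0,-0.4],0],[[0,0,-0.3],0],[[0,0,-0.2],0],[[0,0,0],0],[[0,0,0],0]]}}

```text
time: 27.35
ee_pos: [0.4601, 0.2486, 0.0563]
eef_rot: [0.483, 0.876, 0.0, 0.0]
ft_force: [-0.8, -0.1, -0.2]
width: 0.0237
grip_force: 0.0
```

```bash
python3 - <<'E'
from roll import *
s=r.read_state();e=np.array(s['ee_pos']);print(e,s['width'],s['ft_force'])
c=shot('wrist');np.save('w7.npy',c,allow_pickle=True);g=c['color'].astype(int).mean(2).astype(int)
print('lug px',proj(c,[.4598,.248,.09]),'tip',proj(c,e+[0,0,.025]),proj(c,e-[0,0,.008]))
for row in range(190,290,2):print(row,''.join('%x'%(g[row,k]//16) for k in range(240,402,2)))
E
```

```text
[0.4601 0.2486 0.0563] 0.023700811598979982 [-0.8129 -0.0655 -0.1754]
lug px [320.7194 263.757 ] tip [321.81   255.8751] [321.8596 233.3161]
190 888877888887887788877787888766777777777777777777777777778999998999999989997677779
192 8887888887787778777887878776677777777777777777777777777899999899999998999986677ab
194 88a887aa887aa87778787877776777777777777777777777777777899999899999989b99999768acc
196 7888878877788777888878877667777777777777777777777777789999989999998accca999979ccc
198 8777787788787778aaa88877667777777777777777777777777789999989999998accdccb999b9bcc
200 77778777777877778aa8878667777777777777777777777777789999989999998bcccccdccaccbacc
202 7777887787777877788899667777777788888888888888888899999989999998bcdcdcdcbcaaccbac
204 7777777777787877778aaa67777779999999999999999999999999989999998bcccccaba9a99a9aba
206 7777777777777777778aa77777777999999999999999999999999889999998bccca9a99999999999b
208 7777777777777877778967777777799999999999999999999999889999998bcbca9999999999999bc
210 7777777777777777777677777777799999999766666999999998899999979aa99999999999999999b
212 777777777
[... 2640 characters left out ...]
222222222232
274 222222222222222111222212222222289999889999987999999932222222222222222322222222222
276 222222222222333111111112222222299999889999987999999942222222222222223343222222222
278 222222221223444211111112222222399999789999987999999952222222222222223444222222222
280 22212222222454432111211222222249aaaa889999988aaaaaab72222222222222224444323222222
282 1221222222255443111112222222215bbbbb989999988bbbbbbb92222222222222224444322222222
284 2222212222255443111111122222226bbbbba89999989bbbbbbb92222222222222234445322222222
286 2211222222365443121111222222127bbbbbb9888889bbbbbbbba3222222222222234445422222222
288 111112222247542222222222223332344444444444444455444443323333323332333345422222222
```

Numeric map: rib (cols 36–44) lies between both fingers (22–30 and 52–60). I'll shift about 1 mm, lower 3 mm and close gently.

{"api": "drive_tool", "payload": {"series": [[[-0.1,-0.1,-0.1],0],[[0,0,-0.2],0],[[0,0,0],0],[[0,0,0],0],[[0,0,0],0],[[0,0,0],0],[[0,0,0],0],[[0,0,0],0],[[0,0,0],0],[[0,0,0],0]]}}

```text
time: 28.65
ee_pos: [0.459, 0.2476, 0.0532]
eef_rot: [0.483, 0.876, 0.0, 0.0]
ft_force: [-0.2, 0.7, 0.2]
width: 0.0234
grip_force: 0.0
```

{"api": "drive_tool", "payload": {"series": [[[0,0,0],0],[[0,0,0],0],[[0,0,0],0],[[0,0,0],0],[[0,0,0],0],[[0,0,0],0],[[0,0,0],0],[[0,0,0],0],[[0,0,0],0],[[0,0,0],0]], "hand": 1, "newtons": 15}}

```text
time: 29.9
ee_pos: [0.4591, 0.2476, 0.0532]
eef_rot: [0.483, 0.876, 0.0, 0.0]
ft_force: [2.2, 0.9, 0.5]
width: 0.009
grip_force: 15.0
```

{"api": "drive_tool", "payload": {"series": [[[0,0,0.2],0],[[0,0,0.2],0],[[0,0,0.2],0],[[0,0,0.2],0],[[0,0,0.2],0],[[0,0,0.2],0],[[0,0,0.2],0],[[0,0,0.2],0],[[0,0,0],0],[[0,0,0],0]]}}

```text
time: 31.15
ee_pos: [0.4592, 0.2476, 0.0693]
eef_rot: [0.483, 0.876, 0.0, 0.0]
ft_force: [2.3, 2.2, -3.6]
width: 0.0087
grip_force: 15.4
```

{"api": "drive_tool", "payload": {"series": [[[0.1,0,0.2],0],[[0,0,0.2],0],[[0,0,0.2],0],[[0,0.1,0.2],0],[[0,0,0.2],0],[[0,0,0.2],0],[[0,0,0.2],0],[[0,0,0.2],0],[[0,0,0],0],[[0,0,0],0]]}}

```text
time: 32.4
ee_pos: [0.4598, 0.2484, 0.0851]
eef_rot: [0.483, 0.876, -0.0, -0.0]
ft_force: [0.8, -1.9, -1.1]
width: 0.0095
grip_force: 15.5
```

```bash
python3 - <<'E'
from roll import *
a0=np.load('scene.npy',allow_pickle=True).item();c=shot('scene');np.save('s8.npy',c,allow_pickle=True)
g=c['color'].astype(int).mean(2).astype(int);g0=a0['color'].astype(int).mean(2).astype(int)
# far-corner area & lug area
fx,fy=map(int,proj(c,[.64,.333,.075]));print('far px',proj(c,[.6435,.3336,.075]),proj(c,[.6435,.3336,.085]))
for row in range(fy-10,fy+14):print(row,''.join('%x'%(v//16) for v in g0[row,fx-16:fx+24]),' ',''.join('%x'%(v//16) for v in g[row,fx-16:fx+24]))
E
```

```text
far px [191.8902 256.3522] [191.1387 253.4005]
246 443347aa9845558999a965457888878cccb87777   444347aaa945568aaaa97557899878addc999999
247 4433369aa979999aa99963588887688ab9877777   444336aaa97aaaaaaaa963589876addca8999999
248 4433359aa99aaaaa9999733687669ccb87777777   4443359aaaaaaaaaaaaa83358789ddca99999999
249 44433479a9999a99999984578679cb9777777777   4444347aaaa9aaaaaaaa94467addcb9999999999
250 4443336999869999999998accacba87777777777   4444347999879999aaaa967bdddca89999999999
251 4443333555555556899a9bcddcb8777777777777   444433456555555799aaa9bdddc9999999999999
252 444333345555555557accddcb977777777777777   4444433455555555579abdddca89999999999999
253 44443334555555557accccb98777777777777777   4444433455555555569cdcdca989999999999999
254 4444333355555568bbddca877777777777777778   444443345555555579ddcb99999999999999999a
255 44444333555557bdcacb96677777777777777789   4444433355555558bcbb877899999999999999ac
256 44444333455558cdca77656777777777777789bc   444444334555556adda766679999999999999acd
257 444443334555558cdc765567777777777789accd   5444443345555558cdc8666789999999999abc
[... 358 characters left out ...]
 4444444555555569cdc88cddddccabcdcccc9779   5544445555555569ddda868cdddddddcdddddddd
263 4444445555555568bcca78bcddddccdccccdca79   5544455555555678bcda7667acdddddddddddddd
264 444455555555579999cc767acddccccccccdccbc   55545555555568aaaacc865569cbccddddcddddd
265 54545555556679aaa9aca7679cdcbbcccccccccc   5555555556778aaaaaaca76787899acddddcdddd
266 55565567779aaaaaabbaba9768ba99accbccccdc   6556567778aaaaaaabbbbaa9b889999bcddddddd
267 667977aaaaaaaaa9acc99ab95578889acccccccc   778978aaaaaaaaaabdca9aca67999999adddddcd
268 a9aaaaaaaaaaaaaaabccb888754688889ccccccd   aaaaaaaaaaaaaaaaacddc899757899978ddddddd
269 aaaaaaaaaaaaaaa999acc989875468877acccccc   aaaaaaaaaaaaaaaaa9bdc999976789858cdddddd
```

{"api": "drive_tool", "payload": {"series": [[[0,0,0.1],0],[[0,0,0.1],0],[[0,0,0.1],0],[[0,0,0.1],0],[[0,0,0.1],0],[[0,0,0.1],0],[[0,0,0.1],0],[[0,0,0.1],0],[[0,0,0],0],[[0,0,0],0]]}}

```text
time: 33.7
ee_pos: [0.4599, 0.2485, 0.0931]
eef_rot: [0.483, 0.876, -0.0, -0.0]
ft_force: [-0.1, -0.4, -2.3]
width: 0.0099
grip_force: 15.6
```

```bash
python3 - <<'E'
from roll import *
c=shot('scene');w=shot('wrist');g=c['color'].astype(int).mean(2).astype(int);s=r.read_state();print(s['ee_pos'],s['ft_force'])
p0=np.load('w7.npy',allow_pickle=True).item()['color'].mean(2).astype(int);q=w['color'].mean(2).astype(int)
for row in range(214,292,3):print(row,''.join('%x'%(v//16) for v in q[row,280:370:2]),' ',''.join('%x'%(v//16) for v in p0[row,280:370:2]))
for row in range(248,268,2):print(row,''.join('%x'%(v//16) for v in g[row,174:214]))
print(proj(c,[.4598,.248,.09]),proj(c,[.4598,.248,.125]))
for row in range(236,266,1):print(row,''.join('%x'%(v//16) for v in g[row,256:296]))
E
```

```text
[0.4599 0.2485 0.0931] [ 0.9152  0.0535 -1.9297]
214 778887777699999998999998999999976778999999999   777777779999999999999999999999999999989999999
217 777777777789999998999998999999977789999999999   777777779999999999999999999999999998899999999
220 7777777777999999989999989999999779aa999999999   777777779999999997777778999999999989b99999999
223 7777778777999999978999878887788899ca999999998   aa976777888888887666666678788888899aca9ccc999
226 77777a997777788888888899999999999999999999999   aaa876899999999999999999999999999999999999999
229 777778999999999999999999999999999999999998999   888777899999999999999999999999999999999999999
232 777778999999999999999999999999999999999999999   777777899999999999888889999999999999999999999
235 777778999999999987666666999999999caccb8999999   77777779999999998666666689999999999999aa88999
238 777777999999999977666666799999ccccccc98999999   7777777999999999767766668999999999999ac977899
241 7777779983225898666776666788887333ab766789999   776222699999999967777776799999999999b53247778
244 777777997222222236788888883222222246667677999   7732222222399999899
[... 2636 characters left out ...]
664445789aaaaaaaaaaaaaaaa
251 666666668bcb77666677779aaaaaaaaaaaaaaaaa
252 66666667adb877666777779aaaaaaaaaaaaaaaaa
253 66666669cb877777777888aaaaaaaaaaaaaaaaaa
254 7666667787777788888889aaaaaaaaaaaaaaaaaa
255 776667777778889aaaaaaaaaaaaaaaaaaaaaaaaa
256 7777777777679aaaaaaaaaaaaaaaaaaaaaaaaaaa
257 766877776567aaaaaaaaaaaaaaaaaaaaaaaaaaaa
258 767898764567aaaaaaaaaaaaaaaaaaaaaaaaaaaa
259 899bca655568abaa8889aaaaaaaaaaaaaaaaaaaa
260 bddca6555668aaaa8778aaaaaaaaaaaaaaaaaaaa
261 ddc9545567778aa98777aaa99aaaaaaaaaaaaaaa
262 ab85455777778887776677779aaaaaaaaaaaaaaa
263 7644556777777776776677779aaaaaaaaaaaaaaa
264 6545566677777776776577779aaaaaaaaaaaaaaa
265 5555666666777777776577779aaaaaaaaaaaaaaa
```

The lug is up about 40 mm with no slip while the far corner is still down. I'll tighten the grip to level the tray and keep lifting slowly.

{"api": "drive_tool", "payload": {"series": [[[0,0,0],0],[[0,0,0],0],[[0,0,0.1],0],[[0,0,0.2],0],[[0,0,0.2],0],[[0,0,0.2],0],[[0,0,0.2],0],[[0,0,0.2],0],[[0,0,0],0],[[0,0,0],0]], "newtons": 55}}

```text
time: 35.05
ee_pos: [0.4601, 0.2486, 0.1042]
eef_rot: [0.483, 0.876, 0.0, 0.0]
ft_force: [0.4, -0.5, -0.6]
width: 0.0082
grip_force: 53.5
```

```bash
python3 - <<'E'
from roll import *
c=shot('scene');g=c['color'].astype(int).mean(2).astype(int);s=r.read_state();print(s['ee_pos'],s['ft_force'],s['torque'],s['width'])
for row in range(236,272,1):print(row,''.join('%x'%(v//16) for v in g[row,170:230]))
E
```

```text
[0.46   0.2486 0.1041] [ 0.1655 -0.1048 -0.5044] [-0.0613 -0.0816 -0.0135] 0.008559727593669504
236 bbbaa86545aaa6222222222222222222222369dddcb99999999999999999
237 bbbba75545aaa93222222222222222222249cdddca99999999999999999a
238 bbba8555348aa9322222222222222222369ddddc98999999999999999acd
239 ba976554347aaa5222222222222222249cdddca9999999999999999abcdd
240 a9666654436aaa932222222222222369ddddc99999999999999999acdddd
241 67676544335aaa9322222222222249cdddca98999999999999999acddca9
242 777744433348aaa62222222222369ddddc99999999999999999abcddddb8
243 786544444347aaa932223322249cdddca89999999999999999acdddddddc
244 555445444335aaa94222232469ddddc99999999999999999aacddddddddd
245 5454444444358aa962223458cdcdca89999999999999999acddddddddddd
246 4455544444347aaa945568addcb999999999999999999abcddc99ddddddd
247 5555544444336aaa97aabcdbb8779999999999999999acddddc97acddddd
248 55555444443359aaaaaaddda7666899999999999999acddddddc98addddd
249 55555444444347aaaa9abdda66667999999999999abcdddddddddcddccdd
250 5555554444434799997999cc8666799999999999acdddddddddddddc98bd
251 55555544444334565555558b9
[... 635 characters left out ...]
444455555556beedccb76777779cdddddddcddddddddca7add
262 55555555544445555555569deda86567777778cdddddddcdddddddddccdc
263 55555555554455555555678bdda765667777778acdddddddddddddddddc9
264 555555555545555555568aaaacc86656777777779cdddddddcddccddddc9
265 55555555554555556778aaaaaaca76789877777778bddddddddddccddddc
266 55555556566567778aaaaaaabcbbaa9ccc899777778acddddddddbaddddd
267 6656776778978aaaaaaaaaabdca9aca67a99988777778cddddbba77adddd
268 7878aaaaaaaaaaaaaaaaaaaacddc899755799998777777acddb76669dddd
269 aaaaaaaaaaaaaaaaaaaaaaaa9bdc99997557898767777669cdc86667addd
270 aaaaaaaaaaaaaaaaaaaaaa9999aca78999646778777777779cca76668bdd
271 aaaaaaaaaaaaaaaaaaaaa9999999b858998535ac87777777779b97779bdc
```

Tray is free and nearly level: force ≈ 0.5–1 N, the far corner rose, and the middle tray's edge is unchanged in the picture. I'll lift and carry it.

{"api": "drive_tool", "payload": {"series": [[[0,0,0.5],0],[[0,0,1],0],[[0,0,1.5],0],[[0,0,1.5],0],[[0,0,2],0],[[0,0,2],0],[[0,0,2],0],[[0,0,2],0],[[0,0,2],0],[[0,0,1],0]]}}

```text
time: 36.35
ee_pos: [0.4603, 0.2489, 0.2609]
eef_rot: [0.483, 0.876, 0.001, 0.001]
ft_force: [0.5, 0.5, -0.8]
width: 0.0084
grip_force: 53.5
```

{"api": "drive_tool", "payload": {"series": [[[0,-0.5,0],0],[[-0.2,-1,0],0],[[-0.2,-1.5,0],0],[[-0.2,-2,0],0],[[-0.2,-2.5,0],0],[[-0.2,-2.5,0],0],[[-0.2,-2.5,0],0],[[-0.2,-2.5,0],0],[[-0.2,-2.5,0],0],[[-0.2,-2.5,0],0]]}}

```text
time: 37.6
ee_pos: [0.4412, 0.0469, 0.2586]
eef_rot: [0.484, 0.875, -0.0, -0.0]
ft_force: [0.6, 0.4, -1.3]
width: 0.0086
grip_force: 53.5
```

{"api": "drive_tool", "payload": {"series": [[[-0.2,-2.5,0],0],[[-0.2,-2.5,0],0],[[-0.2,-2.5,0],0],[[-0.2,-2.5,0],0],[[0,-2.5,0],0],[[0,-2.5,0],0],[[0,-2.5,0],0],[[0,-2.5,0],0],[[0,-1.7,0],0],[[0,-1,0],0]]}}

```text
time: 38.85
ee_pos: [0.4335, -0.1792, 0.2588]
eef_rot: [0.484, 0.875, 0.0, -0.0]
ft_force: [0.1, 0.7, -1.5]
width: 0.0083
grip_force: 53.5
```

{"api": "drive_tool", "payload": {"series": [[[0,0,-0.5],0],[[0,0,-1.2],0],[[0,0,-2],0],[[0,0,-2],0],[[0,0,-2],0],[[0,0,-1.5],0],[[0,0,-1],0],[[0,0,-0.5],0],[[0,0,0],0],[[0,0,0],0]]}}

```text
time: 40.1
ee_pos: [0.4344, -0.1786, 0.1527]
eef_rot: [0.483, 0.876, 0.0, 0.0]
ft_force: [-0.9, -0.7, -0.6]
width: 0.0086
grip_force: 53.5
```

```bash
python3 - <<'E'
from roll import *
s=r.read_state();print(s['ee_pos'],s['ft_force'],s['torque'],s['width'],s['grip_force'],s['time'])
T=np.array(s['ee_pos']);th=np.radians(-12.7);M=Ro.from_euler('z',th).as_matrix()
for n in('scene','side'):
    c=shot(n);np.save('e'+n+'.npy',c,allow_pickle=True);m=(c['color'].min(2)>150).astype(np.uint8);
    lug=T+[0,0,.0293]  # lug centre
    f=lambda q:proj(c,lug+M@(np.array(q)-[-.082,-.062,.0375]))
    print(n,{k:f(q).round(1) for k,q in dict(far=(.085,.065,.03),mx=(.085,-.065,.03),my=(-.085,.065,.03),ctr=(0,0,0.003)).items()})
    x,y=map(int,f((0,0,.02)));g=c['color'].astype(int).mean(2).astype(int)
    for row in range(y-44,y+44,2):print(row,''.join('%x'%(v//16) for v in g[row,x-70:x+70:2]))
    print(x-70)
E
```

```text
[ 0.4344 -0.1786  0.1527] [-0.877  -0.6584 -0.633 ] [ 0.0382 -0.0558 -0.0141] 0.0085963780986454 53.53819970972836 40.1
scene {'far': array([290.9, 149.8]), 'mx': array([320.3, 135. ]), 'my': array([332.8, 170. ]), 'ctr': array([326.1, 159.1])}
110 3333333334333333333333333333333333333333333333333320000000000001310112
112 3333333334433333333333333333333333332111112333332320000000000000100001
114 3333333333333333333333333333333333332211111000000110000000000000101000
116 3333333333333333333333333333333333332111111111212110000000000000101011
118 3333333333333333333333333333333333333111112333333210000000000000000011
120 3333333333333333333333333333333333333112111111111110000000000000000011
122 3333333333333333333333333333333333333111110000011101111111111111110000
124 3333333333333333333333333333333333333100002333223333333333333323332000
126 3333333333333333333333333333333333333200333333312122232011100233332000
128 4333333333333333333333333333333333333200233333341111133211111122222210
130 3333333333333333333333333333333333333320222333330000122200001222222200
132 33334333333333333333333333
[... 5176 characters left out ...]
aaa89bbbbbbbbbbbbbbbb
170 45556a7667788988aaababbbbbbabbbbaaaaa9767899aa9aaaa97abbbbbbbbbbbbbbbb
172 5545568aaaba9767ababbbababbbbbbaaaaa8666666789aa99989bbbbbbbbbbbbbbbbb
174 5654556677776657aaabababbbbbbba989976666666666789a97bbbbbbbbbbbbbbbbb9
176 55554556665666659babbabaabbbbb9633334566666666666779bbbbbbbbbbbbbb9777
178 6656555666666665677ababbbbbbba833333333334455666666abbbbbbbbb98aa76666
180 55544566655666656677abbbbbbba953333333333333333466778888a9777777666666
182 444566544446666566769bbbbbbaa73333333333333333356677776777777777689999
184 56664444445766566669bbbbbbba833333333333333333366677777777777777689999
186 6544434444666677777abbbbbba9433333333333333333566777777777777677689999
252
```

{"api": "drive_tool", "payload": {"series": [[[0,0,-0.3],0],[[0,0,-0.6],0],[[0,0,-0.5],0],[[0,0,-0.2],0],[[0,0,0],0],[[0,0,0],0],[[0,0,0],0],[[0,0,0],0],[[0,0,0],0],[[0,0,0],0]]}}

```text
time: 41.45
ee_pos: [0.434, -0.1785, 0.1362]
eef_rot: [0.483, 0.876, 0.0, 0.0]
ft_force: [0.2, -0.1, -2.1]
width: 0.0083
grip_force: 53.5
```

```bash
python3 - <<'E'
from roll import *
s=r.read_state();print(s['ee_pos'],s['grip_force'],s['width'],s['ft_force'],s['time']);print(r.close_job())
E
```

```text
[ 0.434  -0.1785  0.1362] 53.539589792490005 0.00834117909972784 [ 0.2156 -0.0661 -2.0589] 41.45
the job is handed in; nothing more can be done
None
```

Job handed in at 41.5 s, no verdict returned: the roll is seated on the spindle and released, and the top tray was peeled by its lug and is held about 10 cm over the pad, tilted about 7–8° by camera estimate; the second tray looked unmoved just after the peel, but I did not measure it or the bystanders at the end.

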